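Shim a sandwich panel onto its two rests

TASK

The sandwich panel clamped in the test frame hangs clear of the two rests below it. Taking spacer plates from the top of the stack, slide them in under the panel one at a time and without ramming, adding to each rest until its gap is snug and no further plate would go in, every plate lying square on its rest and fully home against the back stop. The bottom plate of the stack is a spare and stays flat on its rubber pad; leave the other things on the bench undisturbed.

Things in the scene. Friction and masses are not known exactly. Their poses are not given: they have to be found in the camera images.
- frame: fixed test frame; origin at bench height, centre of its 230 x 540 x 12 base plate. Axes: x goes in under the panel, the way plates are slid; y along the panel, to the left. Black-skinned panel strip 80 deep (x -40 to +40), 500 long (y), 16 thick: underside 100, top 116 above the origin. Clamp bars at y = +-205 to +-245 rise to 136. A dial indicator stands behind.
- left_gap (a point): point on the panel's underside at frame x 0, y +100, over the left rest; frame axes. Each rest is a fixed steel post with a flat head 40 wide (y), from x = -125 (a landing 85 long in front of the panel) to the back stop. A plate with no room left butts on the panel's front edge (x -40) when slid along the head or along the plate below.
- right_gap (a point): the same point over the right rest, at frame x 0, y -100. The rests differ: one head is 12.2 mm below the panel (room for one plate), the other 22.2 mm (room for two, one on the other). Which is on the left varies from start to start and is to be felt or seen.
- left_home (a point): point at panel-underside height straight above where the centre of a plate fully home on the left rest lies (frame x -35, y +100). The rest's back stop is an upright face at frame x +35; a plate fully home touches it, and 65 mm of the plate then stands out in front of the panel. Two plates on one rest both touch the stop.
- right_home (a point): the same for the right rest (frame x -35, y -100)
- pad_top (a point): centre of the top of the fixed black rubber pad, 180 (x) x 85 x 6 mm, on which the four plates are stacked flat, roughly along the pad; the upper three are needed for the two gaps, the lowest is the spare
- plate1_mid (a point): loose aluminium spacer plate, 140 (its x) x 50 (its y) x 10 mm thick (its z), about 0.19 kg, both ends eased over the last 7 mm, so either end may lead; two dark 12 mm dots mark each face; point at its centre, half-way up. Lowest of the stack at the start: the spare, which stays.
- plate2_mid (a point): loose aluminium spacer plate, 140 (its x) x 50 (its y) x 10 mm thick (its z), about 0.19 kg, both ends eased over the last 7 mm, so either end may lead; two dark 12 mm dots mark each face; point at its centre, half-way up. Second from the bottom at the start.
- plate3_mid (a point): loose aluminium spacer plate, 140 (its x) x 50 (its y) x 10 mm thick (its z), about 0.19 kg, both ends eased over the last 7 mm, so either end may lead; two dark 12 mm dots mark each face; point at its centre, half-way up. Third from the bottom at the start.
- plate4_mid (a point): loose aluminium spacer plate, 140 (its x) x 50 (its y) x 10 mm thick (its z), about 0.19 kg, both ends eased over the last 7 mm, so either end may lead; two dark 12 mm dots mark each face; point at its centre, half-way up. Top of the stack at the start.
- cap1: loose white push cap, 56 mm across, 20 mm high, on the bench before the frame; origin under its centre; leave alone
- cap2: loose white push cap, the same, also before the frame; leave alone
- cap3: loose white push cap, the same, beyond the stack; leave alone
- gauge_shell: loose black gyro gauge shell, an 82 mm round open case on an 86 mm square flange, 85 mm high; origin under its centre; leave alone
- detent_collar: loose red collar, 72 mm across, 22 mm high, lying flat; origin under its centre; leave alone
- driver: loose screwdriver lying on the bench before the frame, 160 mm long; leave alone
Mind the look-alikes: they are no part of the job. Leave any red or yellow look-alike of the part that bears plate4_mid alone.

How it is judged:
On the way, in this order (a step that is already met when the one before it is completed fails the run):
1. the top plate of the stack is home on a rest under the panel ((horizontal distance between plate4_mid and left_home below 0.012 m or horizontal distance between plate4_mid and right_home below 0.012 m) and z of plate4_mid in the frame of frame between 0.079 and 0.098 m and angle between the x axis of plate4_mid and the x axis of frame, either way round below 0.12 rad), for 0.2 s.
2. then the next plate is home ((horizontal distance between plate3_mid and left_home below 0.012 m or horizontal distance between plate3_mid and right_home below 0.012 m) and z of plate3_mid in the frame of frame between 0.079 and 0.098 m and angle between the x axis of plate3_mid and the x axis of frame, either way round below 0.12 rad), for 0.2 s.
3. then the third plate is home, so that both gaps are full ((horizontal distance between plate2_mid and left_home below 0.012 m or horizontal distance between plate2_mid and right_home below 0.012 m) and z of plate2_mid in the frame of frame between 0.079 and 0.098 m and angle between the x axis of plate2_mid and the x axis of frame, either way round below 0.12 rad), for 0.2 s.
At the end, for the whole second after the job is handed in: The upper three plates of the stack lie under the panel, two on the lower rest and one on the higher, each with its centre within 12 mm of the fully home place and square to the frame within 0.12 rad. The lowest plate lies on the rubber pad, its centre within 50 mm of the pad's (all of step 1 and all of step 2 and all of step 3 and horizontal distance between plate1_mid and pad_top below 0.05 m and z of plate1_mid in the frame of pad_top below 0.009 m); the robot touches nothing.
It fails at once if another thing on the bench is moved more than 25 mm (distance of any of cap1, cap2, cap3, gauge_shell, detent_collar, driver from where it was at the start of the episode above 0.025 m).
It fails at once if a plate is rammed against the panel or frame (over 60 N) (contact force between any of plate1, plate2, plate3, plate4 and frame above 60 N).
It also fails if it takes over 72 s, if anything falls off the work surface, if the arm or the gripper's body presses on something with over 40 N, if the wrist force passes 120 N, or if a joint passes its speed limit or range.

ROBOT

A 6-joint arm with a two-finger parallel gripper is mounted at the origin on the work surface. World frame = base frame: x ahead of the robot, y to its left, z up, the work surface at z = 0. Lengths are in m, angles in rad, forces in N, time in s.
With the tool pointing down it reaches from about 0.325 to 0.775 m from the base axis. Payload 5.5 kg.
Tool frame: the origin (TCP) lies midway between the tips of the shut fingers; the grasp point (between the pads) lies 19 mm behind it; z points along the fingers, y is the line along which they close (so a half turn about z gives the same grasp; the last joint's range is limited). The gripper opens to 85 mm and grips with 20 to 120 N. Pads are 22 mm wide; open, the fingers measure 114 mm over their backs; the gripper's body (76 mm by 85 mm) begins 54 mm behind the grasp point. The pads swing forward as they close: fully open they stand 13 mm farther back than shut.
Start: joints at [1.291, 0.091, 1.231, -0, 1.82, -0.057], TCP at [0.133, 0.585, 0.231] pointing down, gripper open.
Joint ranges: [-2.87, 2.87], [-0.86, 2.18], [0.17, 2.46], [-1.51, 4.65], [0.06, 2.69], [-2.65, 2.65]. Speed limits (rad/s): [2.57, 2.57, 3.01, 3.14, 3.14, 3.14].

INTERFACE

Orientations are given as a unit quaternion [w, x, y, z].
In Python, from bench import * gives the robot as it stands.
- The arm moves only by the tool apply_moves, never from a script. Its argument "moves" is a list of rows, each a list of 4 numbers: the shift along the tool's x, y, z scaled (see below), then the turn about the tool's z scaled (see below). A call has 1 to 20 rows; each row shifts and turns the commanded pose from where the row before left it, along the tool's axes as they then stand; what a row does not reach is not made up. The controller multiplies each number of a shift by 0.025 m and each number of a turn by 2 pi rad. A row lasts 1/8 s, in which the tool goes at most 62.5 mm and 10.7 degrees, less where a joint would pass 70% of its speed; a pose out of reach is approached as far as the arm can. A call with a number of a shift or a turn outside -1 to 1 is refused whole. A call with a gripper value outside its range is refused whole. "claw" is the closure, from -1 (fully open) to 1 (shut), so that 0 is half open, set as the call begins (left out, the last holds). The fingers move at their own pace and stop on an object; "grip_force" is the grip in N (left out, the last holds). Time passes only in rows, so rows that do not move let the fingers close. It gives the time, the measured TCP pose, the force, the opening and the grip force at its end, in the units of the state.
- sense(): the state, without advancing time (a new reading comes with each control period).
- read_camera(name): name is "scene" or "top" or "wrist"; returns the picture (384x512x3 uint8, blue, green, red); there is no depth.
- get_calibration(name): a dict with "fx", "fy", "cx", "cy" (pixels), "dist" ([k1, k2, p1, p2, k3] as OpenCV has them; the pictures are not rectified), "R" (3x3) and "t" (3): a world point X has camera coordinates R X + t. Camera axes: x right, y down, z forward; pixel columns grow to the right and rows downward; lengths in m; the calibration is good to about 2 mm. A picture is of the moment at which its call begins: read the wrist's pose just before it. get_calibration takes no time and is no camera call; for the wrist camera it gives the pose at the moment of the call.
- close_job(): hands the job in; it is judged then, once.
Trained networks look in the newest picture that a camera, given by its name, has taken for a name from the list of things; names that differ only in an ending like _2 or _b are one class to them, and where a whole thing is asked for, a point or a joint stands for the part that bears it (a point fixed in the world has none). Each returns a list of dicts, best first, with "score" (0 to 1); they miss things now and then, are a little off and sometimes report something else, mostly with a low value. They report only what shows in the picture. A call takes as long as a camera call. They do not tell look-alikes from the thing itself.
- search_frame(camera, name): "position" ([x, y, z] in m, in world coordinates, good to about 4 mm: the middle of the surface that is visible of it).
The state is a dict: "clock": time; "q": joint angles; "dq": joint speeds; "joint_torque": joint torques, N m; "position": TCP position; "orientation": TCP orientation; "wrist_force": force on the tool from outside, world axes, zero at the start; "torque": the same for the moment, N m; "finger_gap": finger opening in m; "gripper_force": force on a finger pad.
Only numpy, scipy, OpenCV 4.12 (cv2) and the standard library are available. Lean on these libraries where they do the work, as an engineer would, in place of code of your own. Each camera call takes 0.05 s, during which the arm holds its last target. There are 200 camera calls.

## Working session

There is one attempt and no reset: what is moved stays moved. The work goes in short steps, Python scripts to look and compute and a tool call to move; the robot and the scene stay as the last step left them, time stands still between calls to the robot, and variables do not carry over. Pictures are saved under pics/ and viewed, at most 10 in all, crops included, and the job is handed in when it is done.

Besides the shell and the picture viewer there is one more tool, called after "Call:" by a JSON object that holds its "api" and its "payload". apply_moves: Moves the arm, as the interface text tells. Its arguments: {"type":"object","properties":{"moves":{"type":"array","items":{"type":"array","items":{"type":"number"}}},"claw":{"type":"number"},"grip_force":{"type":"number"}},"required":["moves"]}

```bash
mkdir -p pics; ls
python3 - <<'E'
from bench import *
import cv2,numpy as np
s=sense();print(s['clock'],s['position'],s['orientation'],s['finger_gap'])
a=read_camera("scene");b=read_camera("top")
cv2.imwrite("pics/scene0.png",a);cv2.imwrite("pics/top0.png",b)
for c in("scene","top"):
  for n in("frame","plate4_mid","cap1","gauge_shell","detent_collar","driver","pad_top","left_gap","left_home","right_home"):
    try:
      for r in search_frame(c,n)[:4]:print(c,n,np.round(r['position'],3),round(r['score'],2),[k for k in r])
    except Exception as e:print(c,n,e)
E
```

```text
pics
0.0 [0.13247562 0.58488164 0.2301142 ] [-1.94210201e-04  1.11173986e-01  9.93800436e-01 -1.00004417e-03] 0.08518473011876695
scene frame [ 0.67  -0.002  0.034] 0.95 ['position', 'score']
scene frame [0.555 0.301 0.007] 0.63 ['position', 'score']
scene plate4_mid [0.31  0.228 0.01 ] 0.94 ['position', 'score']
scene plate4_mid [0.726 0.448 0.009] 0.89 ['position', 'score']
scene plate4_mid [0.513 0.277 0.042] 0.69 ['position', 'score']
scene plate4_mid [0.225 0.459 0.015] 0.67 ['position', 'score']
scene cap1 [ 0.444 -0.032  0.02 ] 0.66 ['position', 'score']
scene cap1 [0.725 0.284 0.009] 0.55 ['position', 'score']
scene cap1 [ 0.427 -0.263  0.015] 0.44 ['position', 'score']
scene gauge_shell [ 0.589 -0.528  0.058] 0.87 ['position', 'score']
scene detent_collar [ 0.448 -0.425  0.019] 0.51 ['position', 'score']
scene driver [0.471 0.049 0.022] 0.61 ['position', 'score']
scene pad_top [0.557 0.303 0.006] 0.74 ['position', 'score']
scene left_gap [ 0.668 -0.002  0.034] 0.97 ['position', 'score']
scene left_home [ 0.672 -0.003  0.04 ] 0.59 ['position', 'score']
scene right_home [ 0.66
[... 203 characters left out ...]
75 ['position', 'score']
top plate4_mid [0.3   0.224 0.008] 0.7 ['position', 'score']
top plate4_mid [0.502 0.276 0.044] 0.61 ['position', 'score']
top cap1 [0.712 0.275 0.01 ] 0.65 ['position', 'score']
top cap1 [ 0.443 -0.041  0.008] 0.51 ['position', 'score']
top gauge_shell [ 0.581 -0.562  0.033] 0.65 ['position', 'score']
top driver [0.469 0.04  0.029] 0.65 ['position', 'score']
top pad_top [0.499 0.248 0.005] 0.57 ['position', 'score']
top left_gap [ 0.622 -0.082  0.013] 0.62 ['position', 'score']
top left_home [ 0.618 -0.083  0.014] 0.9 ['position', 'score']
top left_home [ 0.428 -0.275  0.005] 0.49 ['position', 'score']
top right_home [ 0.625 -0.082  0.014] 0.63 ['position', 'score']
```

View pics/scene0.png

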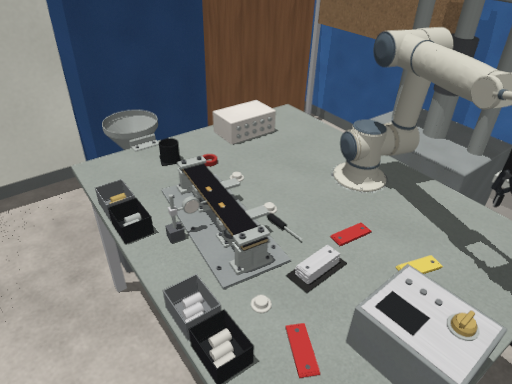

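View pics/top0.png

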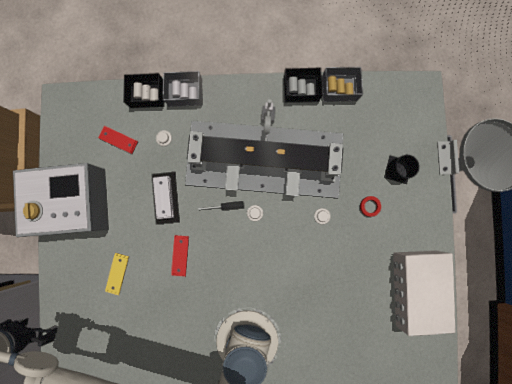

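The silver stack on the black pad at top (163,198), scene (318,263), is the one meant: four plates high on a pad. The red plates at top (118,139) and (180,255) and the yellow one at (117,273) are look-alikes lying flat. I'll confirm this in an enlarged crop.

```bash
cat > h.py <<'E'
from bench import *
import cv2,numpy as np
from scipy.spatial.transform import Rotation as Rot
def ray(cal,uv):
    K=np.array([[cal['fx'],0,cal['cx']],[0,cal['fy'],cal['cy']],[0,0,1.]])
    p=cv2.undistortPoints(np.array(uv,float).reshape(-1,1,2),K,np.array(cal['dist'],float))[:,0]
    R=np.array(cal['R']);t=np.array(cal['t'])
    return -R.T@t,np.c_[p,np.ones(len(p))]@R
def onz(cal,uv,z):
    o,d=ray(cal,uv);return o+d*((z-o[2])/d[:,2])[:,None]
def proj(cal,X):
    K=np.array([[cal['fx'],0,cal['cx']],[0,cal['fy'],cal['cy']],[0,0,1.]])
    return cv2.projectPoints(np.array(X,float).reshape(-1,1,3),cv2.Rodrigues(np.array(cal['R']))[0],np.array(cal['t'],float),K,np.array(cal['dist'],float))[0][:,0]
def R0(s=None):
    q=(s or sense())['orientation'];return Rot.from_quat([q[1],q[2],q[3],q[0]])
E
python3 - <<'E'
from h import *
b=cv2.imread("pics/top0.png")[75:245,90:350]
cv2.imwrite("pics/top0c.png",cv2.resize(b,None,fx=3,fy=3,interpolation=cv2.INTER_CUBIC))
w=get_calibration("wrist");print(w);t=sense()['position']
R=np.array(w['R']);print(-R.T@w['t']-t, R.T@[0,0,1], R.T@[1,0,0],R0().as_matrix())
E
```

```text
{'fx': 301.25686937296854, 'fy': 301.25686937296854, 'cx': 254.33670316309792, 'cy': 191.4097499673085, 'dist': array([-0.08138322,  0.        ,  0.        ,  0.        ,  0.        ]), 'R': array([[ 0.21962028,  0.97558491, -0.00101174],
       [ 0.92391575, -0.20765545,  0.32133923],
       [ 0.31328361, -0.07150737, -0.94696361]]), 't': array([-0.59838727, -0.04294695,  0.38033388])}
[-0.08062567  0.01687561  0.14205281] [ 0.31328361 -0.07150737 -0.94696361] [ 0.21962028  0.97558491 -0.00101174] [[-9.75280752e-01  2.20969353e-01 -1.05308100e-05]
 [ 2.20969353e-01  9.75280752e-01  2.46897391e-05]
 [ 1.57261720e-05  2.17524411e-05 -1.00000000e+00]]
```

View pics/top0c.png

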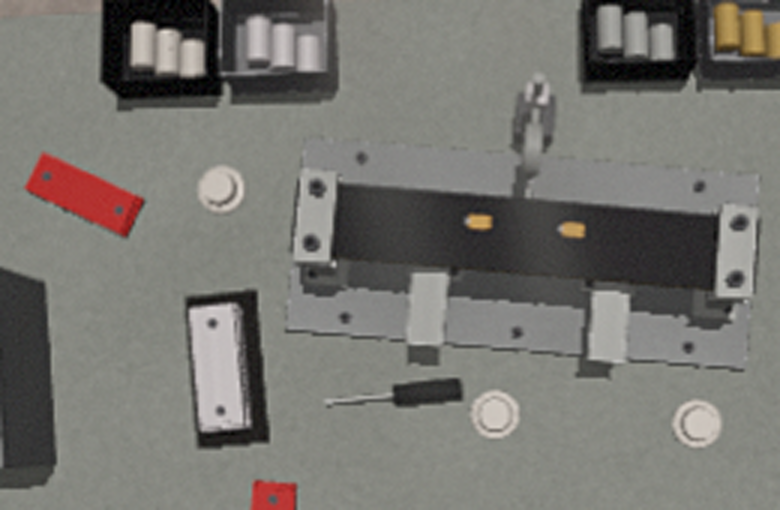

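The crop confirms it. The silver stack (crop 220,367) lies on the black pad with dots at (211,322) and (220,410), and the reds are single flat plates. The rest landings are at crop (428,308) and (608,325).

```bash
cat > p1.py <<'E'
from h import *
from scipy.optimize import least_squares
c=get_calibration("top")
f=lambda L:np.array(L,float)/3+[90-.33,75-.33]
obj=np.array([[115,270,12],[115,-270,12],[-115,-270,12],[-115,270,12]])/1e3
pan=np.array([[-40,205,116],[-40,-205,116],[40,205,116],[40,-205,116]])/1e3
uvo=f([[303,137],[759,174],[748,369],[286,330]]);uvp=f([[333,262],[714,290],[340,184],[720,213]])
def T(p,X):
    cs,sn=np.cos(p[2]),np.sin(p[2]);X=np.array(X,float)
    return np.c_[p[0]+cs*X[:,0]-sn*X[:,1],p[1]+sn*X[:,0]+cs*X[:,1],X[:,2]]
def r(p): return np.r_[(proj(c,T(p,obj))-uvo),(proj(c,T(p,pan))-uvp)].ravel()
s=least_squares(r,[.65,-.05,0],loss='soft_l1');print("frame",s.x,np.round(r(s.x),1))
print("rests fronts z.088/.078",[np.round(onz(c,f([[407,344],[443,346],[588,359],[626,362]]),z)[:,:2],3).tolist() for z in(.0878,.0778)],np.round(T(s.x,[[-.125,.12,0],[-.125,.08,0],[-.125,-.08,0],[-.125,-.12,0]])[:,:2],3).tolist())
d=onz(c,f([[211,322],[220,410]]),.046);v=d[0]-d[1];print("stack",d.mean(0),np.arctan2(v[1],v[0]),np.linalg.norm(v))
print(onz(c,f([[187,298],[256,291],[268,440],[200,447]]),.006))
E
python3 p1.py
```

```text
frame [ 0.63039306 -0.07949595 -0.11040928] [ 0.5  0.5  0.3  0.2  0.  -0.1 -0.2  0.5 -0.3 -1.5  0.2 -0.6 -0.3  0.1
 -0.2  0.5]
rests fronts z.088/.078 [[[0.52, 0.053], [0.517, 0.014], [0.498, -0.143], [0.494, -0.184]], [[0.521, 0.054], [0.518, 0.015], [0.499, -0.144], [0.494, -0.185]]] [[0.519, 0.054], [0.515, 0.014], [0.497, -0.145], [0.493, -0.185]]
stack [0.50572062 0.27516099 0.046     ] 0.09093967251384921 0.10067681810374213
[[0.58964281 0.31932969 0.006     ]
 [0.59521898 0.23695552 0.006     ]
 [0.42014739 0.2253854  0.006     ]
 [0.41409945 0.30574652 0.006     ]]
```

Call:
{"api": "apply_moves", "payload": {"moves": [[0,0,0,-0.025],[0,0,0,-0.025],[-0.89,-0.98,0,0],[-0.89,-0.98,0,0],[-0.89,-0.98,0,0],[-0.89,-0.98,0,0],[-0.89,-0.98,0,0],[-0.89,-0.98,0,0],[-0.89,-0.98,0.2,0],[-0.89,-0.98,0.2,0],[-0.89,-0.98,0.4,0],[-0.89,-0.98,0.4,0],[-0.89,-0.98,0.4,0],[-0.89,-0.98,0.4,0],[-0.89,-0.98,0.4,0],[-0.89,-0.98,0.4,0],[0,0,0,0]], "claw": -1, "grip_force": 30}}

```text
clock: 3.22
position: [0.4748, 0.2703, 0.16]
orientation: [-0.001, -0.044, 0.999, -0.001]
wrist_force: [0.6, -0.4, -0.6]
finger_gap: 0.0853
gripper_force: 0.0
```

Run:
```python
from h import *
s=sense();print(s['clock'],s['position'],s['orientation'],s['wrist_force'])
c=get_calibration("wrist");np.save("wc1.npy",c,allow_pickle=True)
cv2.imwrite("pics/w1.png",cv2.resize(read_camera("wrist"),None,fx=1.5,fy=1.5,interpolation=cv2.INTER_CUBIC))
for z in (.046,):print(proj(c,[[.5057,.275,z]])*1.5)
```

```text
3.225 [0.47484593 0.27030675 0.1599811 ] [-8.75437278e-04 -4.41416494e-02  9.99024701e-01 -6.28020136e-04] [ 0.61621278 -0.43408799 -0.58288   ]
[[387.33931389 329.09983712]]
```

View pics/w1.png

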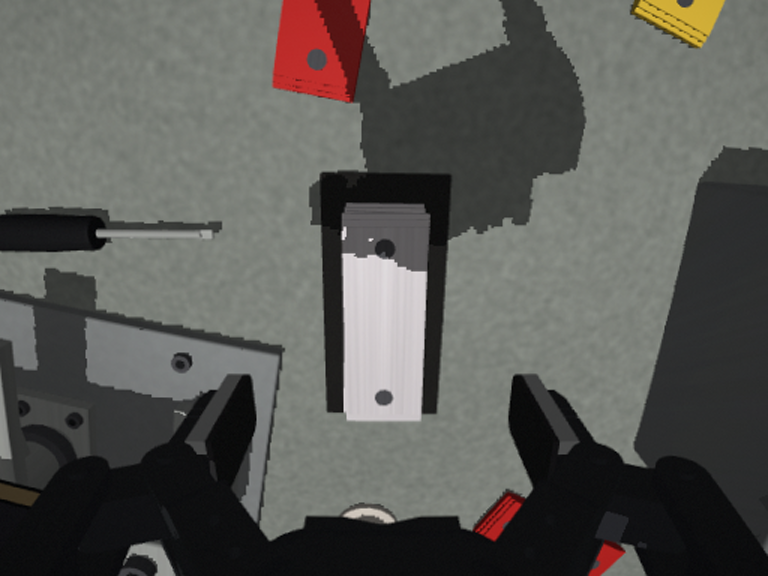

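The wrist view shows the stack below the tool, with top plate dots at (385,248) and (384,397). The fingers straddle it at the lower edge.

Run:
```python
from h import *
c=np.load("wc1.npy",allow_pickle=True).item()
d=onz(c,np.array([[385,248],[384,397.5]])/1.5-.17,.046);v=d[1]-d[0]
m=d.mean(0);print("stack",m,np.arctan2(v[1],v[0]),np.linalg.norm(v))
s=sense();A=R0(s).as_matrix();print("tool x ang",np.arctan2(A[1,0],A[0,0])-np.pi)
u=v/np.linalg.norm(v);g=m-.035*u;print(g,A.T@(np.r_[g[:2],.046]-s['position'])/.025)
print(onz(c,np.array([[320,173],[451,176],[438,413],[327,411]])/1.5-.17,.006).mean(0))
```

```text
stack [0.50449345 0.27295392 0.046     ] 0.0855239020029908 0.10030978396858793
tool x ang -6.193699775635736
[0.46962137 0.26996424 0.046     ] [ 0.18325037 -0.03871667  4.58909896]
[0.50432529 0.27268073 0.006     ]
```

Call:
{"api": "apply_moves", "payload": {"moves": [[0.18,-0.04,0.4,0.0006],[0,0,0.9,0],[0,0,0.9,0],[0,0,0.9,0],[0,0,0.9,0],[0,0,0.7,0],[0,0,0.38,0],[0,0,0,0]]}}

```text
clock: 4.28
position: [0.4692, 0.2707, 0.0338]
orientation: [-0.0, -0.044, 0.999, -0.0]
wrist_force: [-0.6, 0.7, 0.4]
finger_gap: 0.0853
gripper_force: 0.0
```

Call:
{"api": "apply_moves", "payload": {"moves": [[0,0,0,0],[0,0,0,0],[0,0,0,0],[0,0,0,0],[0,0,0,0],[0,0,0,0]], "claw": 1, "grip_force": 40}}

```text
clock: 5.03
position: [0.4704, 0.271, 0.0356]
orientation: [0.001, -0.044, 0.999, 0.0]
wrist_force: [-0.8, -0.4, 5.2]
finger_gap: 0.0484
gripper_force: 42.8
```

Call:
{"api": "apply_moves", "payload": {"moves": [[0,0,-0.1,0],[0,0,-0.1,0],[0,0,-0.2,0],[0,0,-0.5,0],[0,0,-0.8,0],[0,0,-0.9,0],[0,0,-0.9,0],[0,0,0,0]], "grip_force": 60}}

```text
clock: 6.02
position: [0.4712, 0.2714, 0.1257]
orientation: [0.003, -0.044, 0.999, 0.001]
wrist_force: [0.4, -0.2, -1.8]
finger_gap: 0.0486
gripper_force: 62.2
```

Run:
```python
from h import *
s=sense();print(s['clock'],s['position'],s['orientation'],s['wrist_force'],s['torque'])
c=get_calibration("wrist");np.save("wc2.npy",c,allow_pickle=True)
cv2.imwrite("pics/w2.png",cv2.resize(read_camera("wrist"),None,fx=1.5,fy=1.5,interpolation=cv2.INTER_CUBIC))
```

```text
6.025 [0.47115954 0.27135467 0.1256542 ] [ 0.00287944 -0.04377831  0.99903631  0.00127588] [ 0.39089645 -0.24749237 -1.76101396] [-0.06861288  0.06397556 -0.05829293]
```

View pics/w2.png

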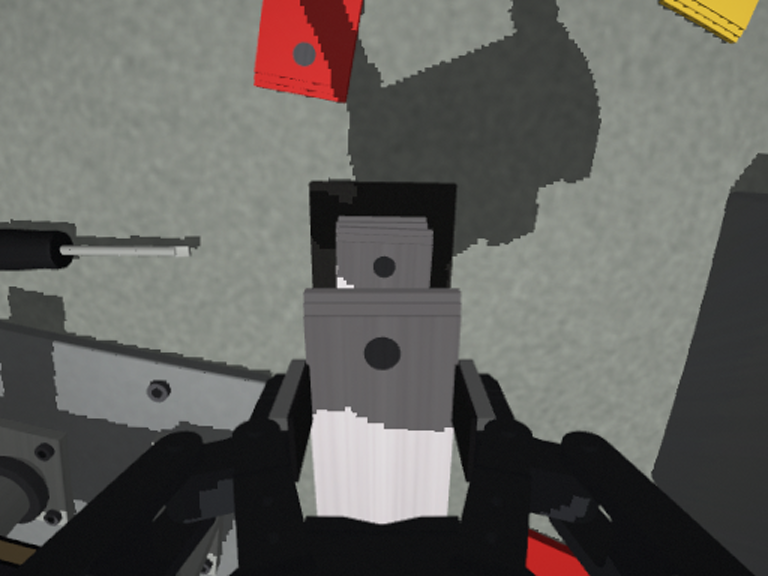

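One plate is in hand: its near edge is at y=290 and its dot at (382,353). The next plate's dot shows at (384,266), still on the pad. I'll carry the plate to the left landing.

Call:
{"api": "apply_moves", "payload": {"moves": [[0,-0.5,0,0.0156],[0,-0.75,0,0.0156],[-0.18,-0.8,0,0],[-0.18,-0.8,0,0],[-0.18,-0.8,0,0],[-0.18,-0.8,0,0],[-0.18,-0.8,0,0],[-0.18,-0.8,0,0],[-0.18,-0.8,0,0],[-0.18,-0.8,0,0],[-0.18,-0.8,0,0],[-0.18,-0.6,0,0],[0,-0.2,0,0],[0,0,0.4,0],[0,0,0.4,0],[0,0,0,0]]}}

```text
clock: 8.07
position: [0.4927, 0.0362, 0.1]
orientation: [-0.001, 0.054, 0.999, -0.0]
wrist_force: [-1.1, -0.1, -2.0]
finger_gap: 0.048
gripper_force: 62.2
```

Run:
```python
from h import *
s=sense();print(s['clock'],s['position'],s['orientation'],s['wrist_force'],s['torque'])
c=get_calibration("wrist");np.save("wc3.npy",c,allow_pickle=True)
cv2.imwrite("pics/w3.png",cv2.resize(read_camera("wrist"),None,fx=1.5,fy=1.5,interpolation=cv2.INTER_CUBIC))
A=R0(s).as_matrix();print("ang",np.arctan2(-A[1,0],-A[0,0]))
print("expected near dot",proj(c,[s['position']+A@[.016,0,-.0105]])*1.5)
from p1 import T
F=[.6304,-.0795,-.1104]
print("panel front y205..,rest L front corners hi/lo, base front left corner",proj(c,T(F,np.array([[-40,205,116],[-40,150,116],[-125,120,87.8],[-125,80,87.8],[-125,120,77.8],[-125,80,77.8],[-115,270,12]])/1e3))*1.5)
```

```text
8.075 [0.49271858 0.03622682 0.09996251] [-1.49750554e-03  5.38200605e-02  9.98549527e-01 -2.66557297e-05] [-1.10299657 -0.06662626 -1.958247  ] [-0.01843377  0.08395822  0.0652521 ]
ang -0.10769259511743742
expected near dot [[385.87737725 351.22447132]]
frame [ 0.63039306 -0.07949595 -0.11040928] [ 0.5  0.5  0.3  0.2  0.  -0.1 -0.2  0.5 -0.3 -1.5  0.2 -0.6 -0.3  0.1
 -0.2  0.5]
rests fronts z.088/.078 [[[0.52, 0.053], [0.517, 0.014], [0.498, -0.143], [0.494, -0.184]], [[0.521, 0.054], [0.518, 0.015], [0.499, -0.144], [0.494, -0.185]]] [[0.519, 0.054], [0.515, 0.014], [0.497, -0.145], [0.493, -0.185]]
stack [0.50572062 0.27516099 0.046     ] 0.09093967251384921 0.10067681810374213
[[0.58964281 0.31932969 0.006     ]
 [0.59521898 0.23695552 0.006     ]
 [0.42014739 0.2253854  0.006     ]
 [0.41409945 0.30574652 0.006     ]]
panel front y205..,rest L front corners hi/lo, base front left corner [[625.94135681 614.25683603]
 [501.98067272 621.4077479 ]
 [434.83852957 416.44717276]
 [335.43599115 416.06676536]
 [432.28281851 402.64925922]
 [337.70134172 402.28057141]
 [673.20537624 351.8133341 ]]
```

View pics/w3.png

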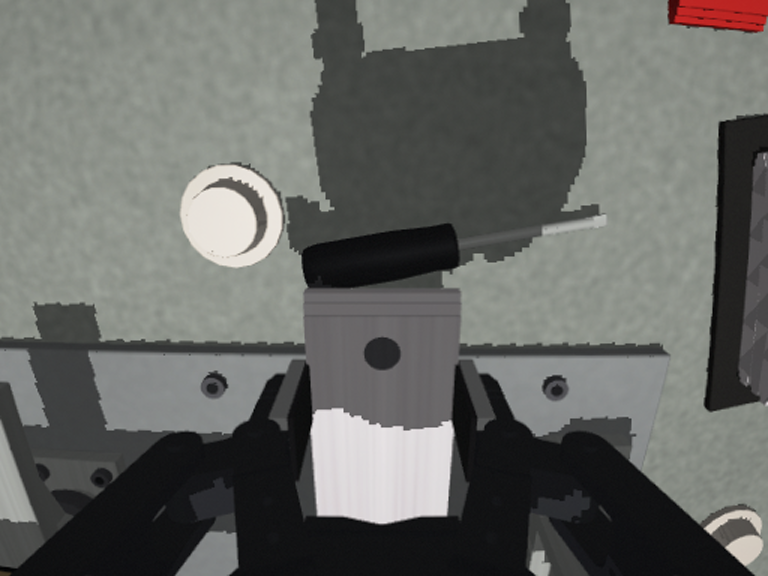

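The plate is held square over the left landing: its dot is at (382,353), and the base plate corner at (668,350) is within 3 mm of prediction. I'll lower and feel for the head.

Call:
{"api": "apply_moves", "payload": {"moves": [[0,0,0.2,0],[0,0,0.2,0],[0,0,0,0],[0,0,0.04,0],[0,0,0.04,0],[0,0,0.04,0],[0,0,0.02,0],[0,0,0,0]]}}

```text
clock: 9.12
position: [0.4937, 0.0357, 0.0883]
orientation: [0.0, 0.054, 0.999, -0.0]
wrist_force: [-0.3, 0.4, -2.0]
finger_gap: 0.0482
gripper_force: 62.2
```

Call:
{"api": "apply_moves", "payload": {"moves": [[0,0,0.04,0],[0,0,0.04,0],[0,0,0.04,0],[0,0,0,0]]}}

```text
clock: 9.62
position: [0.4938, 0.0357, 0.0872]
orientation: [0.001, 0.054, 0.999, -0.0]
wrist_force: [-5.8, -0.2, 8.3]
finger_gap: 0.0482
gripper_force: 63.4
```

Call:
{"api": "apply_moves", "payload": {"moves": [[0,0,0,0],[0,0,-0.04,0],[0,0,0,0],[0,0,0,0]], "claw": -0.4}}

```text
clock: 10.12
position: [0.4936, 0.0357, 0.0861]
orientation: [-0.0, 0.054, 0.999, -0.0]
wrist_force: [-0.1, -0.4, 1.1]
finger_gap: 0.0598
gripper_force: 0.0
```

Call:
{"api": "apply_moves", "payload": {"moves": [[0,0,0,0],[0,0,0,0],[0,0,0,0],[0,0,0,0]], "claw": 1, "grip_force": 20}}

```text
clock: 10.62
position: [0.4937, 0.0357, 0.0863]
orientation: [0.0, 0.054, 0.999, 0.0]
wrist_force: [-0.3, 0.2, 1.3]
finger_gap: 0.0492
gripper_force: 25.8
```

Call:
{"api": "apply_moves", "payload": {"moves": [[-0.2,0,0,0],[-0.2,0,0,0],[-0.2,0,0,0],[-0.2,0,0,0],[0,0,0,0]]}}

```text
clock: 11.25
position: [0.5144, 0.0335, 0.0864]
orientation: [0.001, 0.054, 0.999, 0.0]
wrist_force: [0.8, 0.7, 0.5]
finger_gap: 0.049
gripper_force: 25.8
```

Call:
{"api": "apply_moves", "payload": {"moves": [[-0.3,0,0,0],[-0.3,0,0,0],[-0.3,0,0,0],[-0.3,0,0,0],[-0.3,0,0,0],[-0.3,0,0,0],[-0.2,0,0,0],[0,0,0,0]]}}

```text
clock: 12.25
position: [0.5642, 0.028, 0.0863]
orientation: [0.001, 0.054, 0.999, 0.0]
wrist_force: [0.2, 0.5, 2.4]
finger_gap: 0.0489
gripper_force: 26.0
```

Call:
{"api": "apply_moves", "payload": {"moves": [[-0.06,0,0,0],[-0.06,0,0,0],[-0.06,0,0,0],[-0.06,0,0,0],[0,0,0,0]]}}

```text
clock: 12.88
position: [0.5694, 0.0275, 0.0863]
orientation: [0.0, 0.054, 0.999, -0.0]
wrist_force: [-4.3, 1.8, 5.3]
finger_gap: 0.0489
gripper_force: 26.2
```

Call:
{"api": "apply_moves", "payload": {"moves": [[-0.06,0,0,0],[-0.06,0,0,0],[0,0,0,0]]}}

```text
clock: 13.25
position: [0.5723, 0.0272, 0.0863]
orientation: [0.0, 0.054, 0.999, 0.0]
wrist_force: [-4.9, 0.0, 4.4]
finger_gap: 0.0491
gripper_force: 26.2
```

Call:
{"api": "apply_moves", "payload": {"moves": [[-0.06,0,0,0],[-0.06,0,0,0],[-0.06,0,0,0],[0,0,0,0]]}}

```text
clock: 13.75
position: [0.5731, 0.0271, 0.0863]
orientation: [-0.004, 0.054, 0.999, 0.0]
wrist_force: [-19.6, 1.9, 12.7]
finger_gap: 0.049
gripper_force: 27.0
```

Call:
{"api": "apply_moves", "payload": {"moves": [[0.06,0,0,0],[0.04,0,0,0],[0,0,-0.1,0],[0,0,-0.2,0],[0,0,0,0]], "claw": -0.4}}

```text
clock: 14.38
position: [0.5748, 0.0269, 0.0946]
orientation: [0.001, 0.054, 0.999, -0.0]
wrist_force: [-0.3, 0.9, -0.1]
finger_gap: 0.0592
gripper_force: 0.0
```

Call:
{"api": "apply_moves", "payload": {"moves": [[0,0,-0.7,0],[0.3,0,-0.8,0],[0.5,0.5,-0.8,0],[0.5,0.9,-0.4,0],[0.5,0.9,0,0],[0.5,0.9,0,0],[0.5,0.9,0,0],[0.5,0.9,0,0],[0.5,0.9,0,0],[0.5,0.9,0,0],[0.5,0.9,0,0],[0.5,0.9,0,0],[0.4,0.6,0,0],[0,0,0,-0.0156],[0,0,0,-0.0156],[0,0,0,0]], "claw": -1}}

```text
clock: 16.38
position: [0.4571, 0.2713, 0.1621]
orientation: [0.0, -0.043, 0.999, 0.0]
wrist_force: [0.1, 0.2, 0.4]
finger_gap: 0.0856
gripper_force: 0.0
```

```bash
sed -i '/^s=least/,$d' p1.py
cat > st.py <<'E'
from h import *
import sys
zt=float(sys.argv[1]);m0=[.5045,.273]
s=sense();print(s['clock'],s['position'],s['wrist_force'])
c=get_calibration("wrist");I=read_camera("wrist");cv2.imwrite(sys.argv[2],cv2.resize(I,None,fx=1.5,fy=1.5,interpolation=cv2.INTER_CUBIC))
# top-face outline of plate / dots near expected
g=cv2.cvtColor(I,cv2.COLOR_BGR2GRAY)
out=[]
for sg in(-.05,.05):
    e=proj(c,[[m0[0]+sg,m0[1]+sg*.0857,zt]])[0];x,y=np.round(e).astype(int);w=12
    p=g[y-w:y+w+1,x-w:x+w+1].astype(np.uint8)
    t,b=cv2.threshold(p,0,255,cv2.THRESH_BINARY_INV+cv2.THRESH_OTSU)
    n,l,st,ce=cv2.connectedComponentsWithStats(b)
    k=min(range(1,n),key=lambda i:np.hypot(*(ce[i]-w))+(0 if 20<st[i,4]<250 else 99))
    print("exp",e,"found",ce[k]+[x-w,y-w],"area",st[k,4],t);out.append(ce[k]+[x-w,y-w])
d=onz(c,out,zt);v=d[1]-d[0];m=d.mean(0);u=v/np.linalg.norm(v)
A=R0(s).as_matrix();ta=np.arctan2(-A[1,0],-A[0,0]);ya=np.arctan2(v[1],v[0])
print("centre",m,"yaw",ya,"len",np.linalg.norm(v),"tool yaw",ta,"turn",-(ya-ta)/2/np.pi)
gp=m-.035*u;print("shift units",A.T@(np.r_[gp[:2],zt-.008]-s['position'])/.025)
E
python3 st.py .036 pics/w4.png
```

```text
16.375 [0.4570966  0.2713262  0.16207155] [0.09377148 0.1618256  0.43016966]
exp [253.41316065 180.17623905] found [254.5 181.5] area 124 146.0
exp [253.23402847 272.63699639] found [250.81609195 273.2183908 ] area 87 137.0
centre [0.50556266 0.27233499 0.036     ] yaw 0.05011679993485989 len 0.09987213734431079 tool yaw 0.08700292973314645 turn 0.005870609888926563
shift units [-0.53161072 -0.07814543  5.36325365]
```

View pics/w4.png

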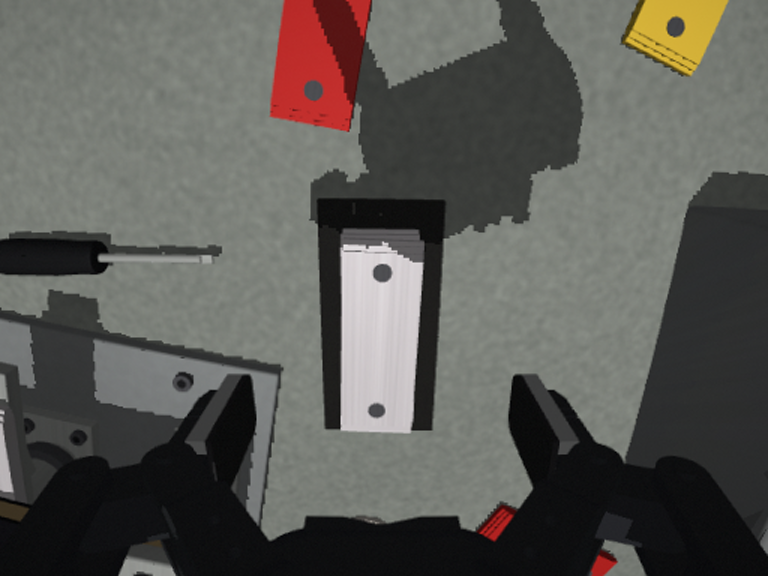

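The next plate's dots are at (382,272) and (376,410), matching the detection.

Call:
{"api": "apply_moves", "payload": {"moves": [[0,0,0,0.0059],[-0.53,-0.08,0.5,0],[0,0,0.9,0],[0,0,0.9,0],[0,0,0.9,0],[0,0,0.9,0],[0,0,0.8,0],[0,0,0.46,0],[0,0,0,0]]}}

```text
clock: 17.55
position: [0.4703, 0.2694, 0.0261]
orientation: [-0.001, -0.025, 1.0, -0.0]
wrist_force: [0.9, -0.1, 0.0]
finger_gap: 0.0854
gripper_force: 0.0
```

Call:
{"api": "apply_moves", "payload": {"moves": [[0,0,0,0],[0,0,0,0],[0,0,0,0],[0,0,0,0],[0,0,0,0]], "claw": 1, "grip_force": 40}}

```text
clock: 18.18
position: [0.4716, 0.2703, 0.0289]
orientation: [0.001, -0.025, 1.0, 0.001]
wrist_force: [0.1, 0.9, 6.5]
finger_gap: 0.0482
gripper_force: 42.0
```

Call:
{"api": "apply_moves", "payload": {"moves": [[0,0,-0.1,0],[0,0,-0.1,0],[0,0,-0.2,0],[0,0,-0.5,0],[0,0,-0.8,0],[0,0,-0.9,0],[0,0,-0.9,0],[0,0,-0.3,0],[0,0,0,0]], "grip_force": 60}}

```text
clock: 19.3
position: [0.4711, 0.2699, 0.1233]
orientation: [0.001, -0.025, 1.0, 0.0]
wrist_force: [-0.0, 0.1, -2.9]
finger_gap: 0.0473
gripper_force: 62.0
```

Run:
```python
from h import *
for i in range(4):
    I=read_camera("wrist");s=sense();print(s['wrist_force'],s['torque'])
cv2.imwrite("pics/w5.png",cv2.resize(I,None,fx=1.5,fy=1.5,interpolation=cv2.INTER_CUBIC))
```

```text
[-0.18756122  0.67971663 -2.9493896 ] [-0.07633009  0.1343941  -0.00053242]
[-0.31856274  0.19364622 -2.95536707] [-0.03007742  0.1083529  -0.00121185]
[ 0.35754072  1.15705349 -3.00959136] [-0.00732553  0.08940887  0.00050486]
[-0.19853771  0.40750321 -2.05132431] [-0.00839107  0.13698061 -0.02027858]
```

View pics/w5.png

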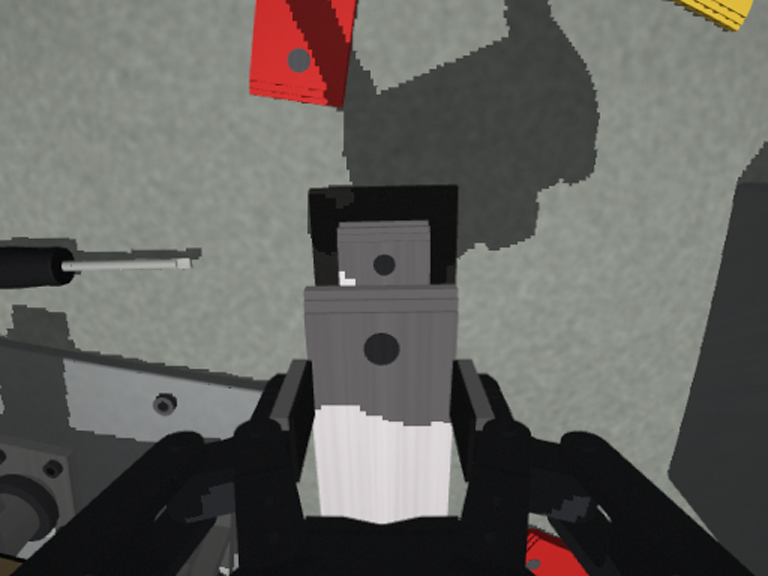

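A single plate is held, and plate2's dot at (384,265) is still on the stack. On to the right rest.

Call:
{"api": "apply_moves", "payload": {"moves": [[0,0,0,0.0128],[0,0,0,0.0128],[-0.1,-0.957,0,0],[-0.1,-0.957,0,0],[-0.1,-0.957,0,0],[-0.1,-0.957,0,0],[-0.1,-0.957,0,0],[-0.1,-0.957,0,0],[-0.1,-0.957,0,0],[-0.1,-0.957,0,0],[-0.1,-0.957,0,0],[-0.1,-0.957,0,0],[-0.1,-0.957,0,0],[-0.1,-0.957,0,0],[-0.1,-0.957,0,0],[-0.1,-0.957,0,0],[-0.1,-0.957,0,0],[-0.1,-0.957,0,0],[-0.1,-0.957,0,0],[-0.1,-0.957,0,0]]}}

```text
clock: 22.0
position: [0.4676, -0.164, 0.1214]
orientation: [-0.001, 0.055, 0.998, 0.0]
wrist_force: [0.6, -0.2, -2.4]
finger_gap: 0.0477
gripper_force: 62.1
```

Call:
{"api": "apply_moves", "payload": {"moves": [[0,0,0.4,0],[0,0,0.4,0],[0,0,0,0]]}}

```text
clock: 22.38
position: [0.4672, -0.1622, 0.1003]
orientation: [-0.002, 0.055, 0.999, 0.001]
wrist_force: [0.1, -0.9, -2.1]
finger_gap: 0.0473
gripper_force: 62.2
```

```bash
cat > fr.py <<'E'
from h import *
s=sense();A=R0(s).as_matrix();y=-.1104
d=s['position'][:2]-[.6304,-.0795];F=np.array([[np.cos(y),-np.sin(y)],[np.sin(y),np.cos(y)]])
print(s['clock'],"tool in frame mm",np.round(F.T@d*1e3,1),"z",s['position'][2],"yaw err",np.arctan2(-A[1,0],-A[0,0])-y,s['wrist_force'])
E
python3 fr.py
```

```text
22.375 tool in frame mm [-153.1 -100.1] z 0.10034341493826635 yaw err 0.0009696482611209339 [ 0.14135524 -0.86408607 -2.14180101]
```

Call:
{"api": "apply_moves", "payload": {"moves": [[-0.12,0,0.2,0],[0,0,0.2,0],[0,0,0.2,0],[0,0,0,0],[0,0,0.04,0],[0,0,0.04,0],[0,0,0,0]]}}

```text
clock: 23.25
position: [0.4711, -0.1637, 0.0853]
orientation: [0.0, 0.055, 0.998, -0.0]
wrist_force: [0.2, 0.1, -2.2]
finger_gap: 0.0475
gripper_force: 62.2
```

Call:
{"api": "apply_moves", "payload": {"moves": [[0,0,0.04,0],[0,0,0.04,0],[0,0,0,0]]}}

```text
clock: 23.62
position: [0.471, -0.1636, 0.0831]
orientation: [-0.0, 0.055, 0.998, 0.0]
wrist_force: [-0.1, 0.5, -2.7]
finger_gap: 0.0475
gripper_force: 62.2
```

Call:
{"api": "apply_moves", "payload": {"moves": [[0,0,0.04,0],[0,0,0.04,0],[0,0,0.04,0],[0,0,0,0]]}}

```text
clock: 24.12
position: [0.4711, -0.1637, 0.0809]
orientation: [0.0, 0.055, 0.998, -0.0]
wrist_force: [-2.6, 1.1, 3.2]
finger_gap: 0.0475
gripper_force: 62.7
```

Call:
{"api": "apply_moves", "payload": {"moves": [[0,0,0,0],[0,0,0,0],[0,0,0.06,0],[0,0,0,0]], "claw": -0.4}}

```text
clock: 24.62
position: [0.471, -0.1636, 0.0785]
orientation: [-0.0, 0.055, 0.998, 0.0]
wrist_force: [0.5, 0.2, 0.1]
finger_gap: 0.0598
gripper_force: 0.0
```

Call:
{"api": "apply_moves", "payload": {"moves": [[0,0,0,0],[0,0,0,0],[0,0,0,0],[0,0,0,0]], "claw": 1, "grip_force": 20}}

```text
clock: 25.12
position: [0.4711, -0.1636, 0.0789]
orientation: [0.0, 0.055, 0.998, -0.0]
wrist_force: [-0.1, 0.2, 1.5]
finger_gap: 0.0494
gripper_force: 24.4
```

Call:
{"api": "apply_moves", "payload": {"moves": [[-0.2,0,0,0],[-0.2,0,0,0],[-0.2,0,0,0],[-0.2,0,0,0],[0,0,0,0]]}}

```text
clock: 25.75
position: [0.4918, -0.166, 0.0789]
orientation: [0.001, 0.055, 0.998, -0.0]
wrist_force: [-0.3, -0.1, 3.0]
finger_gap: 0.0492
gripper_force: 24.5
```

```bash
python3 fr.py
```

```text
25.75 tool in frame mm [-128.3 -101.2] z 0.07892246617049412 yaw err 0.0001971018706940636 [-0.27727303 -0.05272316  3.03887158]
```

Remaining is about 59 mm to −69.

Call:
{"api": "apply_moves", "payload": {"moves": [[-0.3,0.01,0,0],[-0.3,0.01,0,0],[-0.3,0.01,0,0],[-0.3,0.01,0,0],[-0.3,0,0,0],[-0.3,0,0,0],[-0.3,0,0,0],[0,0,0,0]]}}

```text
clock: 26.75
position: [0.5445, -0.1707, 0.0789]
orientation: [0.001, 0.055, 0.998, -0.0]
wrist_force: [0.0, 0.3, 4.0]
finger_gap: 0.049
gripper_force: 24.6
```

Call:
{"api": "apply_moves", "payload": {"moves": [[-0.06,0,0,0],[-0.06,0,0,0],[-0.06,0,0,0],[0,0,0,0]]}}

```text
clock: 27.25
position: [0.5475, -0.1711, 0.0789]
orientation: [-0.0, 0.055, 0.998, 0.0]
wrist_force: [-4.2, -0.3, 5.5]
finger_gap: 0.0491
gripper_force: 24.8
```

Call:
{"api": "apply_moves", "payload": {"moves": [[-0.06,0,0,0],[-0.06,0,0,0],[0,0,0,0]]}}

```text
clock: 27.62
position: [0.55, -0.1713, 0.0789]
orientation: [-0.001, 0.055, 0.998, 0.0]
wrist_force: [-6.3, 1.3, 6.6]
finger_gap: 0.049
gripper_force: 25.0
```

```bash
python3 fr.py
```

```text
27.625 tool in frame mm [ -69.8 -100.1] z 0.07891126441120827 yaw err -2.6580544460433342e-05 [-6.28016909  1.25078887  6.56677535]
```

Call:
{"api": "apply_moves", "payload": {"moves": [[-0.06,0,0,0],[-0.06,0,0,0],[-0.06,0,0,0],[0,0,0,0]]}}

```text
clock: 28.12
position: [0.5503, -0.1713, 0.0788]
orientation: [-0.006, 0.055, 0.998, 0.001]
wrist_force: [-24.3, 3.9, 15.5]
finger_gap: 0.0489
gripper_force: 25.9
```

Call:
{"api": "apply_moves", "payload": {"moves": [[0.06,0,0,0],[0.06,0,0,0],[0,0,-0.1,0],[0,0,-0.3,0],[0,0,-0.8,0],[0.5,0,-0.9,0],[0.9,0,-0.9,0],[0.9,0.3,0,0]], "claw": -0.4}}

```text
clock: 29.12
position: [0.4967, -0.1585, 0.1583]
orientation: [0.003, 0.055, 0.998, -0.001]
wrist_force: [-0.0, 1.6, 0.2]
finger_gap: 0.0599
gripper_force: 0.0
```

Call:
{"api": "apply_moves", "payload": {"moves": [[0.17,0.97,0,0],[0.17,0.97,0,0],[0.17,0.97,0,0],[0.17,0.97,0,0],[0.17,0.97,0,0],[0.17,0.97,0,0],[0.17,0.97,0,0],[0.17,0.97,0,0],[0.17,0.97,0,0],[0.17,0.97,0,0],[0.17,0.97,0,0],[0.17,0.97,0,0],[0.17,0.97,0,0],[0.17,0.97,0,0],[0.17,0.97,0,0],[0.17,0.97,0,0],[0,0.97,0,0],[0,0.3,0,-0.0145],[0,0,0,-0.015],[0,0,0,0]], "claw": -1}}

```text
clock: 31.62
position: [0.4748, 0.2672, 0.1554]
orientation: [0.001, -0.037, 0.999, 0.0]
wrist_force: [-0.2, -0.0, -0.1]
finger_gap: 0.085
gripper_force: 0.0
```

```bash
python3 st.py .026 pics/w6.png
```

```text
31.625 [0.47484119 0.26722163 0.15536872] [-0.2045194  -0.02129246 -0.12348096]
exp [259.21772759 160.93354055] found [260.15935335 157.52424942] area 433 146.0
exp [259.63100169 256.31542346] found [258.39772727 255.96590909] area 88 141.0
centre [0.50271404 0.27265069 0.026     ] yaw 0.06466104978735222 len 0.10315384485001401 tool yaw 0.07446826747563544 turn 0.0015608671730685446
shift units [0.28187356 0.14352002 5.49434987]
```

View pics/w6.png

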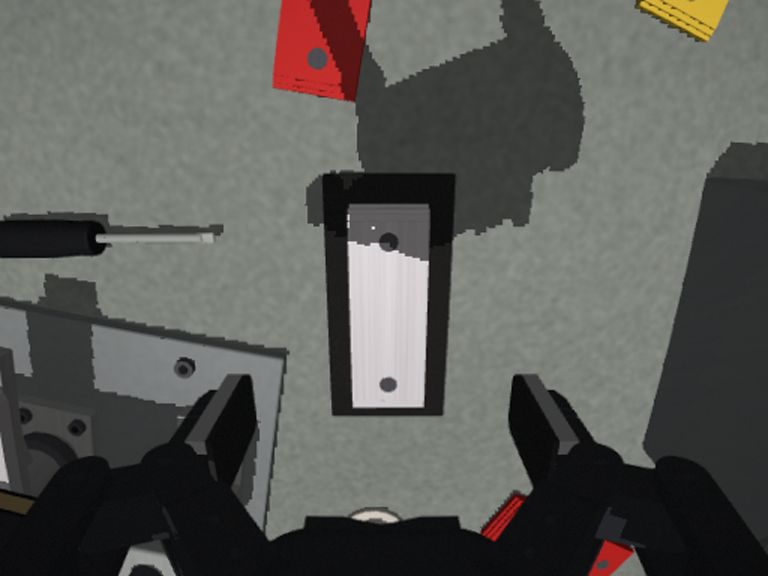

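The third plate's dots are at (388,242) and (388,384). The auto-detection merged the first dot with a shadow, so I corrected the numbers by hand.

Call:
{"api": "apply_moves", "payload": {"moves": [[0,0,0,-0.0012],[0.2,0.08,0.5,0],[0,0,0.9,0],[0,0,0.9,0],[0,0,0.9,0],[0,0,0.9,0],[0,0,0.8,0],[0,0,0.48,0],[0,0,0,0]]}}

```text
clock: 32.8
position: [0.4687, 0.2682, 0.0181]
orientation: [-0.001, -0.041, 0.999, -0.0]
wrist_force: [-0.8, -0.5, -0.2]
finger_gap: 0.0855
gripper_force: 0.0
```

Call:
{"api": "apply_moves", "payload": {"moves": [[0,0,0,0],[0,0,0,0],[0,0,0,0],[0,0,0,0],[0,0,0,0]], "claw": 1, "grip_force": 40}}

```text
clock: 33.42
position: [0.4701, 0.269, 0.0209]
orientation: [0.001, -0.041, 0.999, 0.001]
wrist_force: [0.2, -0.4, 6.2]
finger_gap: 0.0478
gripper_force: 40.8
```

Call:
{"api": "apply_moves", "payload": {"moves": [[0,0,-0.1,0],[0,0,-0.1,0],[0,0,-0.2,0],[0,0,-0.5,0],[0,0,-0.8,0],[0,0,-0.9,0],[0,0,-0.9,0],[0,0,-0.7,0],[0,0,0,0]], "grip_force": 60}}

```text
clock: 34.55
position: [0.4703, 0.269, 0.1269]
orientation: [0.002, -0.041, 0.999, 0.001]
wrist_force: [-0.2, 0.7, -1.3]
finger_gap: 0.0464
gripper_force: 61.8
```

```bash
python3 - <<'E'
from h import *
I=read_camera("wrist");s=sense();print(s['wrist_force'],s['torque'],s['finger_gap'])
cv2.imwrite("pics/w7.png",cv2.resize(I,None,fx=1.5,fy=1.5,interpolation=cv2.INTER_CUBIC))
E
python3 fr.py
```

```text
[-0.12122595  0.63298112 -2.43204543] [-0.05849889  0.05192032 -0.01596792] 0.04648498269589881
34.6 tool in frame mm [-198.1  328.3] z 0.12518861818212693 yaw err 0.19296708169476506 [-0.12122595  0.63298112 -2.43204543]
```

View pics/w7.png

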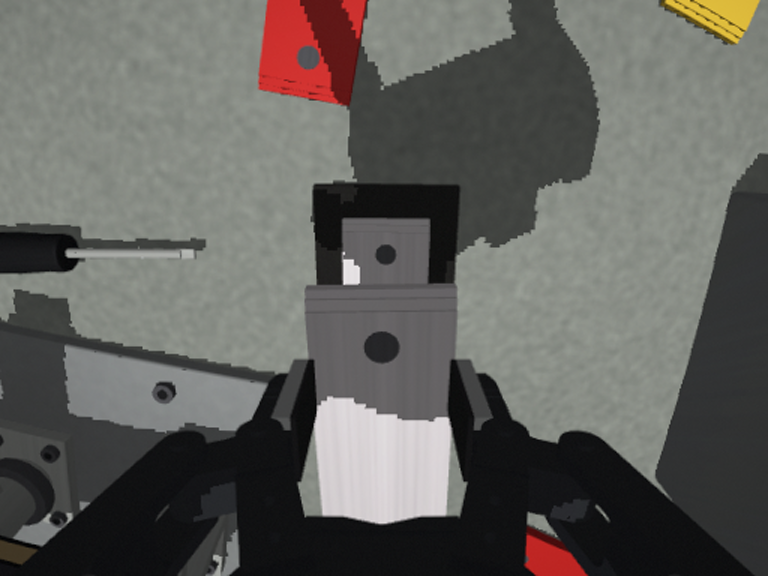

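The spare stays on the pad with its dot at (386,254), and a single plate is held. On to the right rest again.

Call:
{"api": "apply_moves", "payload": {"moves": [[0,0,0,0.0153],[0,0,0,0.0154],[-0.1,-0.952,0,0],[-0.1,-0.952,0,0],[-0.1,-0.952,0,0],[-0.1,-0.952,0,0],[-0.1,-0.952,0,0],[-0.1,-0.952,0,0],[-0.1,-0.952,0,0],[-0.1,-0.952,0,0],[-0.1,-0.952,0,0],[-0.1,-0.952,0,0],[-0.1,-0.952,0,0],[-0.1,-0.952,0,0],[-0.1,-0.952,0,0],[-0.1,-0.952,0,0],[-0.1,-0.952,0,0],[-0.1,-0.952,0,0],[-0.1,-0.952,0,0],[-0.1,-0.952,0,0]]}}

```text
clock: 37.1
position: [0.4662, -0.1628, 0.1228]
orientation: [-0.001, 0.055, 0.998, 0.0]
wrist_force: [0.7, 0.9, -2.2]
finger_gap: 0.0465
gripper_force: 61.9
```

Call:
{"api": "apply_moves", "payload": {"moves": [[0,0,0.4,0],[0,0,0.4,0],[0,0,0,0]]}}

```text
clock: 37.48
position: [0.466, -0.1611, 0.1022]
orientation: [-0.002, 0.055, 0.999, 0.001]
wrist_force: [-0.6, -0.2, -0.8]
finger_gap: 0.0465
gripper_force: 61.9
```

```bash
python3 fr.py
```

```text
37.475 tool in frame mm [-154.4  -99.3] z 0.1022255381298312 yaw err 0.0010049924000476024 [-0.55870379 -0.23441308 -0.81934754]
```

Call:
{"api": "apply_moves", "payload": {"moves": [[-0.12,-0.03,0.16,0],[0,0,0.12,0],[0,0,0,0],[0,0,0.04,0],[0,0,0.04,0],[0,0,0,0]]}}

```text
clock: 38.22
position: [0.4698, -0.1634, 0.0953]
orientation: [0.0, 0.055, 0.998, -0.0]
wrist_force: [-0.8, -0.4, -1.3]
finger_gap: 0.0468
gripper_force: 62.0
```

Call:
{"api": "apply_moves", "payload": {"moves": [[0,0,0.04,0],[0,0,0.03,0],[0,0,0,0]]}}

```text
clock: 38.6
position: [0.4698, -0.1634, 0.0935]
orientation: [0.0, 0.055, 0.998, -0.0]
wrist_force: [-0.7, -0.0, -2.2]
finger_gap: 0.0465
gripper_force: 62.2
```

Call:
{"api": "apply_moves", "payload": {"moves": [[0,0,0.04,0],[0,0,0,0]]}}

```text
clock: 38.85
position: [0.4698, -0.1634, 0.0927]
orientation: [0.0, 0.055, 0.998, -0.0]
wrist_force: [-1.1, 0.2, 0.2]
finger_gap: 0.0465
gripper_force: 62.5
```

Call:
{"api": "apply_moves", "payload": {"moves": [[0,0,0.04,0],[0,0,0,0]]}}

```text
clock: 39.1
position: [0.4698, -0.1634, 0.0917]
orientation: [0.0, 0.055, 0.998, -0.0]
wrist_force: [-1.1, 0.2, 0.7]
finger_gap: 0.0467
gripper_force: 62.6
```

Call:
{"api": "apply_moves", "payload": {"moves": [[0,0,0,0],[-0.1,0,0,0],[-0.1,0,0,0],[-0.1,0,0,0],[-0.1,0,0,0],[0,0,0,0]], "grip_force": 25}}

```text
clock: 39.85
position: [0.4801, -0.1645, 0.0917]
orientation: [0.0, 0.055, 0.998, -0.0]
wrist_force: [-1.0, -0.5, 1.3]
finger_gap: 0.0464
gripper_force: 62.8
```

Call:
{"api": "apply_moves", "payload": {"moves": [[-0.12,0,0,0],[-0.12,0,0,0],[-0.12,0,0,0],[-0.12,0,0,0],[-0.12,0,0,0],[0,0,0,0]]}}

```text
clock: 40.6
position: [0.4948, -0.1662, 0.0921]
orientation: [-0.0, 0.055, 0.998, -0.0]
wrist_force: [-5.7, 0.9, 5.7]
finger_gap: 0.0466
gripper_force: 63.5
```

```bash
python3 fr.py
```

```text
40.6 tool in frame mm [-125.3 -101.2] z 0.0920721858477855 yaw err 2.207865635125983e-05 [-5.69114888  0.89779215  5.66284717]
```

Call:
{"api": "apply_moves", "payload": {"moves": [[0,0,0,0],[0,0,0,0],[0,0,-0.06,0],[0,0,0,0]], "claw": -0.4}}

```text
clock: 41.1
position: [0.4948, -0.1661, 0.0931]
orientation: [0.0, 0.055, 0.998, -0.0]
wrist_force: [0.0, -0.4, -0.1]
finger_gap: 0.0596
gripper_force: 0.0
```

Call:
{"api": "apply_moves", "payload": {"moves": [[0,0,0,0],[0,0,0,0],[0,0,0,0],[0,0,0,0]], "claw": 1, "grip_force": 20}}

```text
clock: 41.6
position: [0.4947, -0.1662, 0.0931]
orientation: [0.0, 0.055, 0.998, -0.0]
wrist_force: [-0.2, 0.1, 1.1]
finger_gap: 0.0486
gripper_force: 20.5
```

Call:
{"api": "apply_moves", "payload": {"moves": [[-0.15,0.01,0,0],[-0.15,0.01,0,0],[-0.15,0.01,0,0],[-0.15,0.01,0,0],[0,0,0,0]]}}

```text
clock: 42.22
position: [0.5102, -0.1669, 0.0933]
orientation: [0.0, 0.055, 0.998, -0.0]
wrist_force: [-4.0, 0.4, 5.5]
finger_gap: 0.0486
gripper_force: 21.0
```

```bash
python3 fr.py
```

```text
42.225 tool in frame mm [-109.9 -100.1] z 0.09328234164786672 yaw err 0.00014702356982436438 [-4.02218243  0.44172693  5.47424699]
```

Going well. About 41 mm is left.

Call:
{"api": "apply_moves", "payload": {"moves": [[-0.25,0,0,0],[-0.25,0,0,0],[-0.25,0,0,0],[-0.25,0,0,0],[-0.25,0,0,0],[-0.15,0,0,0],[0,0,0,0]]}}

```text
clock: 43.1
position: [0.5449, -0.1707, 0.0934]
orientation: [0.0, 0.055, 0.998, -0.0]
wrist_force: [-3.3, -0.3, 5.2]
finger_gap: 0.0484
gripper_force: 21.1
```

Call:
{"api": "apply_moves", "payload": {"moves": [[-0.06,0,0,0],[-0.06,0,0,0],[-0.06,0,0,0],[0,0,0,0]]}}

```text
clock: 43.6
position: [0.549, -0.1711, 0.0934]
orientation: [0.0, 0.055, 0.998, -0.0]
wrist_force: [-4.0, 1.1, 5.2]
finger_gap: 0.0484
gripper_force: 21.2
```

```bash
python3 fr.py
```

```text
43.6 tool in frame mm [ -70.8 -100. ] z 0.09335852575450403 yaw err 0.00011963777318968472 [-3.99059155  1.10292206  5.16212376]
```

Call:
{"api": "apply_moves", "payload": {"moves": [[-0.06,0,0,0],[-0.06,0,0,0],[-0.06,0,0,0],[0,0,0,0]]}}

```text
clock: 44.1
position: [0.5498, -0.1712, 0.0932]
orientation: [-0.005, 0.055, 0.998, 0.0]
wrist_force: [-20.6, 3.1, 13.2]
finger_gap: 0.0486
gripper_force: 22.3
```

Call:
{"api": "apply_moves", "payload": {"moves": [[0.06,0,0,0],[0.06,0,0,0],[0,0,-0.1,0],[0,0,-0.3,0],[0,0,-0.8,0],[0.7,0,-0.9,0],[0.9,0.9,-0.9,0],[0.9,0.9,0,0],[0.9,0.9,0,0],[0,0.9,0,0],[0,0.5,0,0],[0,0,0,0]], "claw": -0.4}}

```text
clock: 45.6
position: [0.4776, -0.0597, 0.169]
orientation: [0.001, 0.054, 0.999, -0.0]
wrist_force: [0.4, 0.8, 0.3]
finger_gap: 0.0596
gripper_force: 0.0
```

```bash
python3 fr.py
python3 - <<'E'
from h import *
y=-.1104;F=np.array([[np.cos(y),-np.sin(y)],[np.sin(y),np.cos(y)]])
for cam in("wrist","top"):
  c=get_calibration(cam);g=cv2.cvtColor(read_camera(cam),cv2.COLOR_BGR2GRAY)
  for fy in(.1,-.1):
    X=np.r_[F@[-.085,fy]+[.6304,-.0795],.0978]
    e=proj(c,[X])[0];x,yy=np.round(e).astype(int);w=13 if cam=="wrist" else 4
    if not(w<x<511-w and w<yy<383-w):print(cam,fy,"out",e);continue
    p=g[yy-w:yy+w+1,x-w:x+w+1]
    t,b=cv2.threshold(p,0,255,cv2.THRESH_BINARY_INV+cv2.THRESH_OTSU)
    n,l,st,ce=cv2.connectedComponentsWithStats(b)
    for i in range(1,n):
      if st[i,4]>3:
        P=onz(c,[ce[i]+[x-w,yy-w]],.0978)[0,:2]-[.6304,-.0795];print(cam,fy,"area",st[i,4],"dot frame",np.round(F.T@P*1e3,1))
c=get_calibration("top")
for r in search_frame("top","plate4_mid")[:8]:print(np.round(r['position'],3),np.round(F.T@(r['position'][:2]-np.array([.6304,-.0795])),3),round(r['score'],2))
for n in("cap1","gauge_shell","detent_collar","driver"):
  print(n,[np.round(r['position'],3).tolist() for r in search_frame("top",n)[:3]])
E
```

```text
45.6 tool in frame mm [-154.     2.9] z 0.168953033363781 yaw err 0.0013919660388766186 [0.36221009 0.76085396 0.32238336]
wrist 0.1 area 7 dot frame [-98.   95.3]
wrist 0.1 area 237 dot frame [-80.   96.1]
wrist -0.1 area 5 dot frame [-98.2 -93.7]
wrist -0.1 area 124 dot frame [ -84.8 -101.5]
wrist -0.1 area 72 dot frame [-75.4 -93.1]
top 0.1 area 30 dot frame [-87.6 101.6]
top -0.1 area 17 dot frame [ -90.7 -104. ]
[0.3   0.224 0.01 ] [-0.362  0.265] 0.87
[0.579 0.041 0.1  ] [-0.065  0.114] 0.68
[0.247 0.448 0.008] [-0.439  0.482] 0.6
cap1 [[0.714, 0.279, 0.01]]
gauge_shell [[0.581, -0.559, 0.027]]
detent_collar [[0.455, -0.439, 0.021]]
driver []
```

Run:
```python
from h import *
y=-.1104;F=np.array([[np.cos(y),-np.sin(y)],[np.sin(y),np.cos(y)]])
c=get_calibration("wrist");g=cv2.cvtColor(read_camera("wrist"),cv2.COLOR_BGR2GRAY)
X=np.r_[F@[-.085,.1]+[.6304,-.0795],.0978];e=proj(c,[X])[0].astype(int)
for th in(40,55,70,90,120):
    b=(g<th).astype(np.uint8);n,l,st,ce=cv2.connectedComponentsWithStats(b)
    for i in range(1,n):
        if np.hypot(*(ce[i]-e))<22 and 40<st[i,4]<400:
            P=onz(c,[ce[i]],.0978)[0,:2]-[.6304,-.0795];print(th,st[i,2:],np.round(F.T@P*1e3,1))
```

Call:
{"api": "apply_moves", "payload": {"moves": [[0.4,0.9,0,0],[0.4,0.9,0,0],[0.4,0.9,-0.3,0],[0.4,0.9,-0.3,0],[0,0,0,0]], "claw": -1}}

```text
clock: 46.62
position: [0.4475, 0.0346, 0.1838]
orientation: [0.001, 0.054, 0.999, 0.0]
wrist_force: [-0.6, 0.6, -0.5]
finger_gap: 0.0853
gripper_force: 0.0
```

Run:
```python
from h import *
y=-.1104;F=np.array([[np.cos(y),-np.sin(y)],[np.sin(y),np.cos(y)]])
c=get_calibration("wrist");g=cv2.cvtColor(read_camera("wrist"),cv2.COLOR_BGR2GRAY)
X=np.r_[F@[-.085,.1]+[.6304,-.0795],.0978];e=proj(c,[X])[0].astype(int);print(e)
for th in(40,55,70,90,120):
    b=(g<th).astype(np.uint8);n,l,st,ce=cv2.connectedComponentsWithStats(b)
    for i in range(1,n):
        if np.hypot(*(ce[i]-e))<30 and 40<st[i,4]<500:
            P=onz(c,[ce[i]],.0978)[0,:2]-[.6304,-.0795];print(th,st[i,2:],np.round(F.T@P*1e3,1))
for dx in(-.125,-.115,-.11,-.107,-.103,-.1,-.095,-.085,-.075):
    q=proj(c,[np.r_[F@[dx,.09]+[.6304,-.0795],.0978]])[0].astype(int);print(dx,q,g[q[1],q[0]] if 0<=q[1]<384 else None)
```

```text
[262 307]
90 [11  9 79] [-84.   98.3]
120 [12 10 92] [-84.   98.2]
-0.125 [252 271] 170
-0.115 [252 280] 170
-0.11 [252 285] 78
-0.107 [252 287] 79
-0.103 [252 291] 210
-0.1 [252 294] 209
-0.095 [252 298] 206
-0.085 [252 307] 205
-0.075 [252 315] 203
```

The left plate's dot is at (-84, 98), which puts that plate home too. Handing in.

```bash
python3 -c "
from bench import *
print(close_job())"
```

```text
the job is handed in; nothing more can be done
None
```

The job is handed in: one plate is home on the left (higher) rest and two are home on the right (lower) rest, each slid in gently until it met the back stop; the spare is still on its pad; the hand-in gave no verdict.

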